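# Hang up the repaired headset and tug-test the hanger

### The job

In this phone repair shop, take the blue headset by its headband and hang it on the sprung two-pronged hanger, the band lying square across both prongs and about in the middle between them. Still holding the band, tug it gently down until the hanger's arm dips about a centimetre for a moment; then ease off, let go and leave it hanging still. Leave the white headset where it stands.

Things in the scene. Friction and masses are not known exactly. Their poses are not given: they have to be found in the camera images.
- headset_blue: Blue headset, 0.17-0.29 kg, upright on its ear cups. Origin: on the table midway between the cups; z up, y from cup to cup, x across the band. 180 mm wide, 170 high. Top of band: level strip 28 mm wide (x), y -46 to +46, z 162 to 170 mm: grip its middle, fingers closing along x. Open below, between the cups (y -59 to +59). Cups 66 mm in x, 72 high. Front and back alike.
- headset_white: White headset of the same make and size, standing upright; a bystander. Same frame as the blue one.
- hanger: Fixed stand. Origin: on the table below where the band should rest; x along the prongs, open end to post; z up. Two yellow prongs 10 mm thick at y +-28 mm (46 mm free between for fingers), level from x +65 to -40 mm, then upturned to x -55; unloaded tops 210 mm up, tips 222. Post at x +85, 253 high. Slide the band on over the tips. Headset's y lies along this y, origin then 45 mm up.
- hanger_arm (a joint): Dip of the hanger's arm (its black carriage and both prongs) in m: 0 = top, unloaded; grows downward to a stop at 0.030. Sprung: starts to dip at about 1.5 N, then 2 mm per newton; the headset alone dips it 0 to 3 mm, a total load of 6.5 N 10 mm.

How it is judged:
On the way:
1. the blue headset lies across both prongs of the hanger, held by the band between the fingers, and is tugged down so that the arm dips more than 7 mm (less than 27 mm) (x of headset_blue in the frame of hanger between -0.028 and 0.045 m and y of headset_blue in the frame of hanger between -0.022 and 0.022 m and angle between headset_blue's own z axis and vertical below 0.2 rad and angle between the x axis of headset_blue and the x axis of hanger, either way round below 0.3 rad and value of joint hanger_arm between 0.007 and 0.027 m and contact force between headset_blue and hanger above 3.5 N and contact force between the fingers and headset_blue above 1 N and z of the grasp point in the frame of headset_blue between 0.12 and 0.182 m), for 0.15 s.
At the end, for the whole second after the job is handed in: The blue headset hangs free and still across both prongs (within 22 mm of the hanger's middle in y, -28 to +45 mm in x, 36 to 56 mm up), upright within 11 and square within 17 degrees; the arm dips under 6 mm and the fingers are off it (x of headset_blue in the frame of hanger between -0.028 and 0.045 m and y of headset_blue in the frame of hanger between -0.022 and 0.022 m and angle between headset_blue's own z axis and vertical below 0.2 rad and angle between the x axis of headset_blue and the x axis of hanger, either way round below 0.3 rad and height (world z) of headset_blue between 0.036 and 0.056 m and contact force between headset_blue and hanger above 0.8 N and contact force between the fingers and headset_blue below 0.1 N and linear speed of headset_blue below 0.03 m/s and value of joint hanger_arm below 0.006 m); the robot touches nothing.
It fails at once if the headset is forced onto the hanger with more than 25 N (contact force between headset_blue and hanger above 25 N).
It fails at once if the white headset is moved by more than 30 mm (distance of headset_white from where it was at the start of the episode above 0.03 m).
It also fails if it takes over 43 s, if anything falls off the work surface, if the arm or the gripper's body presses on something with over 40 N, if the wrist force passes 120 N, or if a joint passes its speed limit or range.

### The arm

A 6-joint arm with a two-finger parallel gripper is mounted at the origin on the work surface. World frame = base frame: x ahead of the robot, y to its left, z up, the work surface at z = 0. Lengths are in m, angles in rad, forces in N, time in s.
With the tool pointing down it reaches from about 0.375 to 0.9 m from the base axis. Payload 3.1 kg.
Tool frame: the origin (TCP) lies at the very end of the fingers, on their centre line; the grasp point (between the pads) lies 19 mm behind it; x points along the fingers, y is the direction in which the jaws open and shut, and the axes are right-handed (so a half turn about x gives the same grasp; the last joint's range is limited). The gripper opens to 87 mm and grips with 3 to 60 N. Pads are 19 mm wide; open, the fingers measure 117 mm over their backs; the gripper's body (75 mm by 190 mm) begins 51 mm behind the grasp point.
Start: joints at [1.169, 0.527, 1.433, -0, 1.181, -0.178], TCP at [0.138, 0.61, 0.223] pointing down, gripper open.
Joint ranges: [-3.08, 3.08], [-0.75, 2.2], [0.22, 2.44], [-1.43, 4.57], [0, 2.65], [-2.85, 2.85]. Speed limits (rad/s): [2.79, 2.79, 3.14, 3.14, 3.14, 3.14].

### API

Orientations are given as a unit quaternion [x, y, z, w].
In Python, from rig import robot gives the robot as it stands.
- The arm moves only by the tool carry_out, never from a script. Its argument "commands" is a list that holds one entry, the list of rows, each a list of 5 numbers: the opening, from 0 (shut) to 1 (fully open), then the shift along the tool's x, y, z in mm, then the turn about the tool's x in degrees. In form: [[[hand, x, y, z, twist], ...]]. A call has 1 to 8 rows; each row shifts and turns the pose as measured when the row begins, along the tool's axes as they then stand; what a row does not reach is not made up. A row lasts 1/12 s, in which the tool goes at most 41.7 mm and 7.16 degrees, less where a joint would pass 70% of its speed; a pose out of reach is approached as far as the arm can. A call with a gripper value outside its range is refused whole. The fingers move at their own pace and stop on an object; "force" is the grip in N (left out, the last holds). Time passes only in rows, so rows that do not move let the fingers close. It gives the time, the measured TCP pose, the force and the opening at its end, in the units of the state.
- robot.get_obs(): the state, without advancing time (a new reading comes with each control period).
- robot.camera(name): name is "scene" or "side" or "wrist"; returns the picture (480x640x3 uint8, red, green, blue); there is no depth.
- robot.camera_model(name): a dict with "fx", "fy", "cx", "cy" (pixels), "R" (3x3) and "t" (3): a world point X has camera coordinates R X + t. Camera axes: x right, y down, z forward; pixel columns grow to the right and rows downward; lengths in m; the calibration is good to about 2 mm. A picture is of the moment at which its call begins: read the wrist's pose just before it. camera_model takes no time and is no camera call; for the wrist camera it gives the pose at the moment of the call.
- robot.hand_in(): hands the job in, once; it reports no verdict.
The state is a dict: "time": time; "q": joint angles; "joint_velocities": joint speeds; "joint_torque": joint torques, N m; "position": TCP position; "tool_rot": TCP orientation; "ft_force": force on the tool from outside, world axes, zero at the start; "moment": the same for the moment, N m; "grip_width": finger opening in m.
Only numpy, scipy, OpenCV 4.12 (cv2) and the standard library are available. Lean on these libraries where they do the work, as an engineer would, in place of code of your own. Each camera call takes 0.05 s, during which the arm holds its last target. There are 200 camera calls.

## Working session

There is one attempt and no reset: what is moved stays moved. The work goes in short steps, Python scripts to look and compute and a tool call to move; the robot and the scene stay as the last step left them, time stands still between calls to the robot, and variables do not carry over. Pictures are saved under pics/ and viewed, on a budget of 10 in all, crops included, one or two more only if the job needs it, and the job is handed in when it is done.

Besides the shell and the picture viewer there is one more tool, called as name([rows], argument=value, ...), one row to a line, values as JSON. carry_out: Moves the arm, as the interface text tells. Its arguments: {"type":"object","properties":{"commands":{"type":"array"},"force":{"type":"number"}},"required":["commands"]}

```bash
mkdir -p pics; ls; python3 - <<'E'
from rig import robot
import cv2,numpy as np
a=robot.camera("scene");b=robot.camera("side")
cv2.imwrite("pics/scene0.png",a[...,::-1]);cv2.imwrite("pics/side0.png",b[...,::-1])
for n in("scene","side","wrist"):
  m=robot.camera_model(n);R=np.array(m["R"]);print(n,m["fx"],m["cx"],m["cy"],np.round(-R.T@m["t"],3),np.round(R,3).tolist())
print(robot.get_obs())
E
```

```text
pics
scene 609.076359753787 308.9261213398471 241.77587253797293 [0.222 0.335 1.031] [[-0.738, -0.675, -0.006], [-0.611, 0.671, -0.42], [0.288, -0.306, -0.907]]
side 434.38834954830264 319.54786662389944 246.4954470858582 [0.251 0.71  0.557] [[-0.932, -0.362, 0.02], [-0.219, 0.518, -0.827], [0.289, -0.775, -0.562]]
wrist 425.2187113018712 316.71883218031047 239.6293446909529 [0.073 0.623 0.384] [[0.222, 0.975, -0.002], [0.946, -0.215, 0.241], [0.235, -0.056, -0.97]]
{'time': 0.1, 'q': array([ 1.16949463e+00,  5.28365012e-01,  1.43377214e+00,  2.42916021e-05,
        1.18142759e+00, -1.78519161e-01]), 'joint_velocities': array([ 0.00102798, -0.00294985, -0.00318795,  0.00149403,  0.0008576 ,
        0.0010955 ]), 'joint_torque': array([-5.62142159e-04, -4.40988243e+01, -1.77149445e+01,  6.34716754e-02,
        5.34442056e-02, -3.95733844e-05]), 'position': array([0.13780234, 0.60893738, 0.22167518]), 'tool_rot': array([ 0.07794007,  0.70293064, -0.07927182,  0.70251679]), 'ft_force': array([-0.41808954,  0.78003537,  0.02404439]), 'moment': array([-0.01557597,  0.03452226, -0.03668534]), 'grip_width': 0.08721133439724031}
```

View pics/scene0.png

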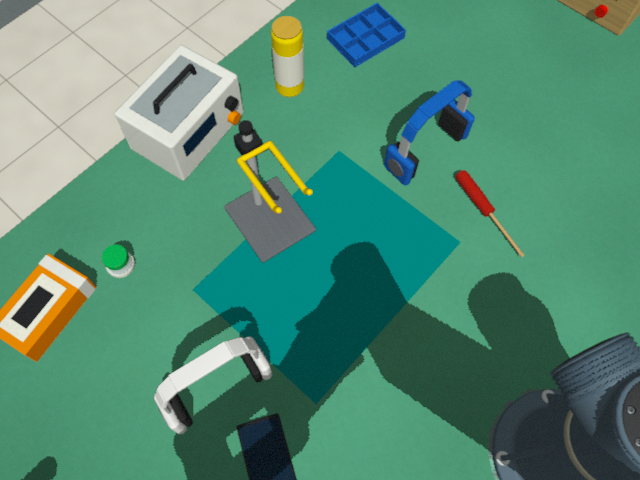

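View pics/side0.png

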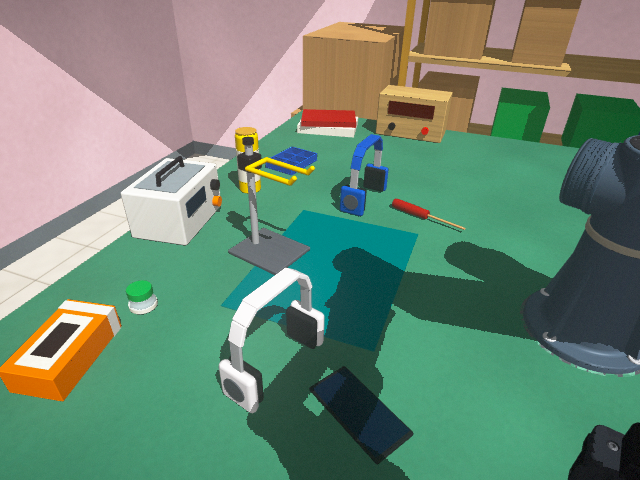

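```bash
cat > h.py <<'E'
from rig import robot
import numpy as np,cv2
def ray(n,uv,z,m=None):
    m=m or robot.camera_model(n);R=np.array(m["R"]);c=-R.T@np.array(m["t"])
    d=R.T@np.array([(uv[0]-m["cx"])/m["fx"],(uv[1]-m["cy"])/m["fy"],1]);return c+d*(z-c[2])/d[2]
def proj(n,X,m=None):
    m=m or robot.camera_model(n);p=np.array(m["R"])@np.array(X)+m["t"];return np.array([m["fx"]*p[0]/p[2]+m["cx"],m["fy"]*p[1]/p[2]+m["cy"]])
E
python3 - <<'E'
from h import *
a=cv2.imread("pics/scene0.png");c1=cv2.resize(a[70:200,370:490],None,fx=3.3,fy=3.3,interpolation=2)
c2=cv2.resize(a[110:240,220:340],None,fx=3.3,fy=3.3,interpolation=2)
cv2.imwrite("pics/c.png",np.hstack([c1,c2]))
for n in("scene","side"):
  im=cv2.cvtColor(cv2.imread(f"pics/{n}0.png"),cv2.COLOR_BGR2HSV)
  for nm,lo,hi in(("b",(105,150,60),(125,255,255)),("y",(20,150,100),(32,255,255))):
    k,l,s,ce=cv2.connectedComponentsWithStats(cv2.inRange(im,lo,hi))
    for i in range(1,k):
      if s[i,4]>60:print(n,nm,s[i],ce[i].round(1))
E
```

```text
scene b [ 327    3   78   64 2751] [365.7  34.2]
scene b [ 402   81   72   61 1469] [438.9 108.8]
scene b [384 144  31  41 543] [400.2 163.7]
scene y [ 271   16   32   41 1067] [286.6  36.2]
scene y [276  81  28  16 243] [289.6  89.6]
scene y [ 237  141   75   72 1045] [269.9 172.6]
side b [351 134  32  36 479] [365.  149.4]
side b [271 147  46  21 566] [296.5 156.7]
side b [266 163  30  12 130] [279.7 168.8]
side b [367 164  21  27 113] [381.1 173. ]
side b [340 186  25  30 435] [352.8 199.7]
side y [235 127  23  25 366] [245.4 137.8]
side y [245 157  70  29 618] [277.  170.1]
side y [239 181   9  12  84] [243.3 186.6]
```

View pics/c.png

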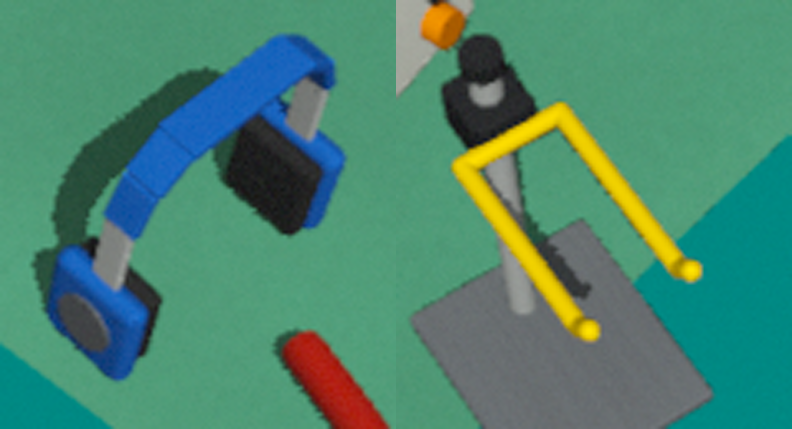

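```bash
python3 - <<'E'
from h import *
B=[ray("scene",p,.17) for p in[(417.9,107.9),(429.1,118.5),(468.5,88.8),(456.4,81.2)]]
T=[ray("scene",p,.217) for p in[(278.2,210),(309.1,192.1)]];C=[ray("scene",p,.205) for p in[(240.9,160),(270.3,142.7)]]
for p in B+T+C:print(p.round(4))
b=np.mean(B,0);print("band",b,np.linalg.norm(B[0]-B[3]),np.linalg.norm(B[0]-B[1]))
yb=(B[3]-B[0]+B[2]-B[1]);print("yaw of band y",np.degrees(np.arctan2(yb[1],yb[0])))
t=np.mean(T,0);c=np.mean(C,0);x=(c-t)[:2];print("L",np.linalg.norm(x),np.linalg.norm(T[0]-T[1]),np.linalg.norm(C[0]-C[1]));x/=np.linalg.norm(x)
print("hanger yaw",np.degrees(np.arctan2(x[1],x[0])),"origin",t[:2]+x*.052,c[:2]-x*.063)
print("side proj band",proj("side",b))
from scipy.spatial.transform import Rotation as Ro
print(Ro.from_quat(robot.get_obs()["tool_rot"]).as_matrix().round(3))
E
```

```text
[ 0.528  -0.2704  0.17  ]
[ 0.4999 -0.2657  0.17  ]
[ 0.4876 -0.3626  0.17  ]
[ 0.5135 -0.3619  0.17  ]
[0.5501 0.0531 0.217 ]
[ 0.5365 -0.0011  0.217 ]
[0.6612 0.0239 0.205 ]
[ 0.6493 -0.0313  0.205 ]
band [ 0.50724422 -0.31516205  0.17      ] 0.09258237019942452 0.028440787033378295
yaw of band y -98.08496639048956
L 0.11584880930647323 0.055894359242782764 0.05645704357651689
hanger yaw -14.877925913903274 origin [0.59353223 0.01266647] [0.59435258 0.01244852]
side proj band [369.37589845 139.53540468]
[[-0.001  0.221  0.975]
 [-0.002  0.975 -0.221]
 [-1.    -0.002 -0.   ]]
```

carry_out([
  [[1, -40, 0, 0, 0], [1, -40, 0, 0, 0], [1, 0, -27, 29, 0], [1, 0, -27, 29, 0], [1, 0, -27, 29, 0], [1, 0, -27, 29, 0], [1, 0, -27, 29, 0], [1, 0, -27, 29, 0]],
], force=25)

```text
time: 0.77
position: [0.2718, 0.4114, 0.3013]
tool_rot: [0.072, 0.704, -0.075, 0.702]
ft_force: [0.8, 0.0, 0.2]
grip_width: 0.0871
```

carry_out([
  [[1, 0, -27, 29, 0], [1, 0, -27, 29, 0], [1, 0, -27, 29, 0], [1, 0, -27, 29, 0], [1, 0, -27, 29, 0], [1, 0, -27, 29, 0], [1, 0, -27, 29, 0], [1, 0, -27, 29, 0]],
])

```text
time: 1.43
position: [0.4574, 0.1374, 0.3004]
tool_rot: [0.071, 0.705, -0.075, 0.701]
ft_force: [0.6, 0.2, 0.1]
grip_width: 0.0869
```

carry_out([
  [[1, 0, 0, 0, 7.1], [1, 0, 0, 0, 7.1], [1, 0, 0, 0, 7.1], [1, 0, 0, 0, 7.1], [1, 0, 0, 0, 7.1], [1, 0, 0, 0, 7.1], [1, 0, 0, 0, 7.1], [1, 0, 0, 0, 7.1]],
])

```text
time: 2.1
position: [0.4623, 0.1261, 0.2972]
tool_rot: [0.398, 0.582, -0.407, 0.58]
ft_force: [0.6, -0.6, -0.8]
grip_width: 0.0871
```

carry_out([
  [[1, 0, 0, 0, 7.1], [1, 0, 0, 0, 7.1], [1, 0, 0, 0, 7.1], [1, 0, 0, 0, 7.1], [1, 0, 0, 0, 0]],
])

```text
time: 2.52
position: [0.4602, 0.1259, 0.2952]
tool_rot: [-0.528, -0.464, 0.54, -0.462]
ft_force: [-0.7, -0.3, -0.4]
grip_width: 0.087
```

```bash
cat >> h.py <<'E'
from scipy.spatial.transform import Rotation as Ro
def st(tgt=None,yaw=None):
    o=robot.get_obs();M=Ro.from_quat(o["tool_rot"]).as_matrix();y=np.degrees(np.arctan2(M[1,1],M[0,1]))
    print("t",o["time"],"pos",o["position"].round(4),"yaw",y.round(2),"down",M[:,0].round(3),"F",o["ft_force"].round(2),"w",round(o["grip_width"],4),"q",o["q"].round(2))
    if tgt is not None:print("tool shift mm",(M.T@(np.array(tgt)-o["position"])*1000).round(1))
    if yaw is not None:print("twist",round((y-yaw+180)%360-180,1))
E
python3 -c "
from h import *
st((.507,-.315,.26),-8.1)"
```

```text
t 2.5167 pos [0.4602 0.1259 0.2952] yaw -8.2 down [-0.015 -0.008 -1.   ] F [-0.69 -0.33 -0.36] w 0.087 q [ 0.04  0.24  1.68 -0.01  1.23  0.18]
tool shift mm [ 38.1 109.6 429.4]
twist -0.1
```

carry_out([
  [[1, 0, 9, 36, 0], [1, 0, 9, 36, 0], [1, 0, 9, 36, 0], [1, 0, 9, 36, 0], [1, 0, 9, 36, 0], [1, 0, 9, 36, 0], [1, 0, 9, 36, 0], [1, 0, 9, 36, 0]],
])

```text
time: 3.18
position: [0.4937, -0.1716, 0.2945]
tool_rot: [-0.518, -0.478, 0.53, -0.471]
ft_force: [1.0, 0.4, -0.3]
grip_width: 0.087
```

carry_out([
  [[1, 0, 9, 36, 0], [1, 0, 9, 36, 0], [1, 0, 9, 36, 0], [1, 0, 0, 0, 0], [1, 0, 0, 0, 0]],
])

```text
time: 3.6
position: [0.5096, -0.296, 0.2922]
tool_rot: [-0.516, -0.48, 0.529, -0.473]
ft_force: [-0.4, 0.9, -0.7]
grip_width: 0.0871
```

```bash
python3 -c "
from h import *
st((.507,-.315,.26),-8.1)
m=robot.camera_model('wrist')
cv2.imwrite('pics/w1.png',robot.camera('wrist')[...,::-1])
print(proj('wrist',(.507,-.315,.17),m))
np.save('w1.npy',m,allow_pickle=True)
"
```

```text
t 3.6 pos [ 0.5096 -0.296   0.2922] yaw -5.23 down [-0.02  -0.005 -1.   ] F [-0.38  0.88 -0.74] w 0.0871 q [-0.71  0.41  1.43 -0.02  1.31 -0.61]
tool shift mm [32.3 -0.3 18.9]
twist 2.9
[319.74219171 256.93843885]
```

View pics/w1.png

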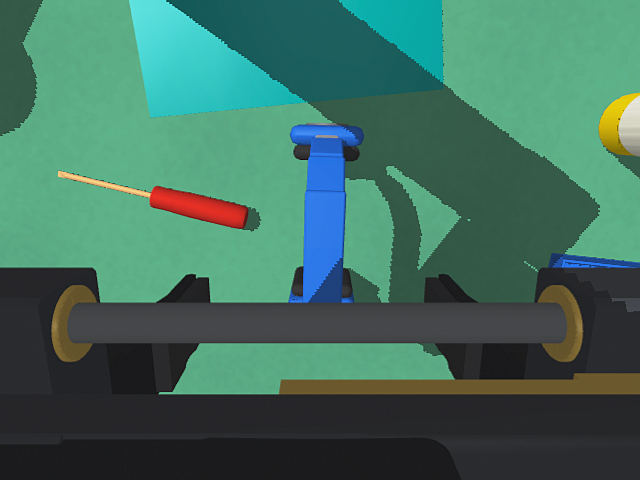

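```bash
python3 -c "
from h import *
m=np.load('w1.npy',allow_pickle=True).item()
im=cv2.cvtColor(cv2.imread('pics/w1.png'),cv2.COLOR_BGR2HSV);k=cv2.inRange(im,(100,130,60),(125,255,255))
P=[]
for r in range(196,262,8):
  c=np.where(k[r,270:380])[0]+270;L=ray('wrist',(c[0],r),.17,m);Q=ray('wrist',(c[-1]+1,r),.17,m);P.append((L+Q)/2);print(r,c[0],c[-1],((L+Q)/2).round(4),np.linalg.norm(L-Q).round(4))
P=np.array(P);f=np.polyfit(P[:,1],P[:,0],1);print('x at y=-.315',np.polyval(f,-.315),'yaw x axis',np.degrees(np.arctan(-f[0])))
print('end edge',ray('wrist',(325,191),.17,m))
"
```

```text
196 305 345 [ 0.5147 -0.2729  0.17  ] 0.0275
204 305 345 [ 0.5142 -0.2783  0.17  ] 0.0276
212 304 344 [ 0.5131 -0.2837  0.17  ] 0.0278
220 304 344 [ 0.5126 -0.2892  0.17  ] 0.0279
228 304 344 [ 0.5121 -0.2947  0.17  ] 0.028
236 304 343 [ 0.5113 -0.3003  0.17  ] 0.0275
244 304 343 [ 0.5108 -0.306   0.17  ] 0.0276
252 304 343 [ 0.5103 -0.3117  0.17  ] 0.0277
260 303 342 [ 0.509  -0.3174  0.17  ] 0.0279
x at y=-.315 0.509566648934884 yaw x axis -6.890043122367443
end edge [ 0.51466159 -0.26948165  0.17      ]
```

carry_out([
  [[1, 0, -1, 20, 2], [1, 0, 0, 0, 0], [1, 25, 0, 0, 0], [1, 25, 0, 0, 0], [1, 25, 0, 0, 0], [1, 25, 0, 0, 0], [1, 0, 0, 0, 0]],
])

```text
time: 4.23
position: [0.5058, -0.3072, 0.192]
tool_rot: [-0.521, -0.475, 0.532, -0.47]
ft_force: [-1.3, 0.6, -0.3]
grip_width: 0.087
```

```bash
python3 -c "
from h import *
st((.509,-.315,.155),-7.2)"
```

```text
t 4.2333 pos [ 0.5058 -0.3072  0.192 ] yaw -6.18 down [-0.017 -0.006 -1.   ] F [-1.26  0.57 -0.3 ] w 0.087 q [-0.73  0.52  1.54 -0.02  1.09 -0.61]
tool shift mm [36.9  4.6  7.2]
twist 1.0
```

carry_out([
  [[1, 18, 4, 8, 1], [1, 18, 0, 0, 0], [1, 0, 0, 0, 0]],
])

```text
time: 4.48
position: [0.5092, -0.3111, 0.1574]
tool_rot: [-0.523, -0.473, 0.534, -0.467]
ft_force: [-0.3, 0.4, -0.5]
grip_width: 0.0871
```

```bash
python3 -c "
from h import *
st((.509,-.315,.155),-7.2)"
```

```text
t 4.4833 pos [ 0.5092 -0.3111  0.1574] yaw -6.75 down [-0.017 -0.004 -1.   ] F [-0.29  0.39 -0.47] w 0.0871 q [-0.73  0.57  1.56 -0.02  1.02 -0.6 ]
tool shift mm [2.4 0.3 3.9]
twist 0.5
```

carry_out([
  [[1, 2, 0, 5, 0], [1, 0, 0, 0, 0], [0, 0, 0, 0, 0], [0, 0, 0, 0, 0], [0, 0, 0, 0, 0], [0, 0, 0, 0, 0], [0, 0, 0, 0, 0], [0, 0, 0, 0, 0]],
], force=25)

```text
time: 5.15
position: [0.5122, -0.3163, 0.164]
tool_rot: [-0.522, -0.47, 0.532, -0.472]
ft_force: [-0.2, 0.8, -0.3]
grip_width: 0.0547
```

carry_out([
  [[0, 0, 0, 0, 0], [0, 0, 0, 0, 0], [0, -15, 0, 0, 0], [0, -20, 0, 0, 0], [0, 0, 0, 0, 0], [0, 0, 0, 0, 0]],
])

```text
time: 5.65
position: [0.5114, -0.3153, 0.1986]
tool_rot: [-0.522, -0.471, 0.532, -0.471]
ft_force: [0.0, 0.5, -0.9]
grip_width: 0.0151
```

```bash
python3 -c "
from h import *
st((.47,-.315,.230),-15)"
```

```text
t 5.65 pos [ 0.5114 -0.3153  0.1986] yaw -6.46 down [-0.011 -0.009 -1.   ] F [ 0.01  0.46 -0.87] w 0.0151 q [-0.73  0.52  1.52 -0.02  1.1  -0.61]
tool shift mm [-31.  -41.5   4.7]
twist 8.5
```

carry_out([
  [[1, -5, 0, 0, 0], [1, 0, 0, 0, 0], [1, 0, 0, 0, 0], [1, 0, 0, 0, 0], [1, 0, 0, 0, 0], [1, 0, 0, 0, 0], [1, 0, 0, 0, 0], [1, 0, 0, 0, 0]],
])

```text
time: 6.32
position: [0.5099, -0.314, 0.2002]
tool_rot: [-0.522, -0.473, 0.533, -0.469]
ft_force: [-0.2, 1.1, 0.2]
grip_width: 0.0602
```

```bash
python3 -c "
from h import *
st((.509,-.315,.155),-7.2)
m=robot.camera_model('wrist')
a=robot.camera('wrist')
im=cv2.cvtColor(a,cv2.COLOR_RGB2HSV);k=cv2.inRange(im,(100,130,60),(125,255,255))
for r in range(130,260,16):
  c=np.where(k[r,250:390])[0]+250
  if len(c):L=ray('wrist',(c[0],r),.17,m);Q=ray('wrist',(c[-1]+1,r),.17,m);print(r,((L+Q)/2).round(4),np.linalg.norm(L-Q).round(4))
for i in range(3):st()
"
```

```text
t 6.3167 pos [ 0.5099 -0.314   0.2002] yaw -6.47 down [-0.016 -0.005 -1.   ] F [-0.21  1.11  0.18] w 0.0602 q [-0.73  0.52  1.52 -0.02  1.11 -0.61]
tool shift mm [45.2 -0.1  0.8]
twist 0.7
130 [ 0.5177 -0.2482  0.17  ] 0.0227
146 [ 0.5167 -0.255   0.17  ] 0.0242
162 [ 0.5162 -0.2619  0.17  ] 0.0249
178 [ 0.5152 -0.2689  0.17  ] 0.0247
194 [ 0.5144 -0.2761  0.17  ] 0.0276
210 [ 0.5133 -0.2834  0.17  ] 0.0274
226 [ 0.5125 -0.2908  0.17  ] 0.0277
242 [ 0.5114 -0.2984  0.17  ] 0.0275
258 [ 0.5105 -0.3061  0.17  ] 0.0278
t 6.3667 pos [ 0.5098 -0.314   0.2001] yaw -6.48 down [-0.016 -0.005 -1.   ] F [-0.49 -0.25  0.42] w 0.0642 q [-0.73  0.52  1.52 -0.02  1.11 -0.61]
t 6.3667 pos [ 0.5098 -0.314   0.2001] yaw -6.48 down [-0.016 -0.005 -1.   ] F [-0.49 -0.25  0.42] w 0.0642 q [-0.73  0.52  1.52 -0.02  1.11 -0.61]
t 6.3667 pos [ 0.5098 -0.314   0.2001] yaw -6.48 down [-0.016 -0.005 -1.   ] F [-0.49 -0.25  0.42] w 0.0642 q [-0.73  0.52  1.52 -0.02  1.11 -0.61]
```

carry_out([
  [[0.7, 22, 0, 0, 0], [0.7, 23, 0, 0, 0], [0.7, 0, 0, 0, 0]],
])

```text
time: 6.62
position: [0.5106, -0.3155, 0.1559]
tool_rot: [-0.522, -0.471, 0.532, -0.471]
ft_force: [0.3, 0.8, 0.5]
grip_width: 0.0625
```

```bash
python3 -c "
from h import *
st((.509,-.315,.153),-7.2)"
```

```text
t 6.6167 pos [ 0.5106 -0.3155  0.1559] yaw -6.47 down [-0.011 -0.008 -1.   ] F [0.27 0.84 0.51] w 0.0625 q [-0.73  0.58  1.56 -0.02  1.01 -0.61]
tool shift mm [ 2.9 -1.6 -0.3]
twist 0.7
```

carry_out([
  [[0, 3, 0, 0, 0], [0, 0, 0, 0, 0], [0, 1, 0, 0, 0], [0, 0, 0, 0, 0], [0, 0, 0, 0, 0], [0, 0, 0, 0, 0]],
], force=25)

```text
time: 7.12
position: [0.512, -0.3167, 0.1549]
tool_rot: [-0.523, -0.47, 0.532, -0.472]
ft_force: [-1.3, -0.2, -0.4]
grip_width: 0.0292
```

carry_out([
  [[0, 0, 0, 0, 0], [0, 0, 0, 0, 0], [0, 0, 0, 0, 0], [0, 0, 0, 0, 0]],
])

```text
time: 7.45
position: [0.5118, -0.3164, 0.1553]
tool_rot: [-0.523, -0.47, 0.532, -0.472]
ft_force: [-0.2, 0.0, -1.3]
grip_width: 0.0281
```

carry_out([
  [[0, -12, 0, 0, 0], [0, -22, 0, 0, 0], [0, -22, 0, 0, 0], [0, -22, 0, 0, 0], [0, -5, -15, 0, 3], [0, 0, -15, 0, 3], [0, 0, -15, 0, 2], [0, 0, 0, 0, 0]],
])

```text
time: 8.12
position: [0.4661, -0.3065, 0.2398]
tool_rot: [-0.555, -0.433, 0.565, -0.431]
ft_force: [-0.8, 0.7, -2.1]
grip_width: 0.0278
```

```bash
python3 -c "
from h import *
st((.455,.045,.240),-14.9)"
```

```text
t 8.1167 pos [ 0.4661 -0.3065  0.2398] yaw -14.75 down [-0.013 -0.007 -1.   ] F [-0.78  0.68 -2.07] w 0.0278 q [-0.77  0.42  1.58 -0.02  1.15 -0.51]
tool shift mm [  -2.5 -100.2 -337. ]
twist 0.1
```

carry_out([
  [[0, 0, -10, -15, 0], [0, 0, -10, -26, 0], [0, 0, -10, -28, 0], [0, 0, -10, -28, 0], [0, 0, -10, -28, 0], [0, 0, -10, -28, 0], [0, 0, -10, -28, 0], [0, 0, -8, -28, 0]],
])

```text
time: 8.78
position: [0.449, -0.0853, 0.2367]
tool_rot: [-0.557, -0.427, 0.565, -0.433]
ft_force: [-0.3, 0.3, -2.1]
grip_width: 0.0277
```

```bash
python3 -c "
from h import *
st((.455,.045,.240),-14.9)"
```

```text
t 8.7833 pos [ 0.449  -0.0853  0.2367] yaw -15.04 down [-0.004 -0.014 -1.   ] F [-0.3   0.29 -2.13] w 0.0277 q [-0.42  0.28  1.82 -0.02  1.04 -0.15]
tool shift mm [  -5.1  -28.  -127.3]
twist -0.1
```

carry_out([
  [[0, -2, -6, -28, 0], [0, -2, -6, -28, 0], [0, -1, -6, -28, 0], [0, 0, -6, -26, 0], [0, 0, 0, -16, 0], [0, 0, 0, 0, 0], [0, 0, 0, 0, 0]],
])

```text
time: 9.37
position: [0.4608, 0.0561, 0.2398]
tool_rot: [-0.556, -0.431, 0.561, -0.436]
ft_force: [0.2, 0.1, -1.8]
grip_width: 0.0279
```

```bash
python3 -c "
from h import *
st((.459,.0485,.240),-14.9)
x=np.array([.9664,-.257]);o=np.array([.594,.0125])
d=robot.get_obs()['position'][:2]-o;print('hanger frame',d@x,d@[.257,.9664])
m=robot.camera_model('wrist')
a=robot.camera('scene');b=robot.camera('wrist')
cv2.imwrite('pics/s2.png',np.hstack([cv2.resize(a[90:330,200:440],(400,400)),cv2.resize(b,(400,300))[:,:].copy() if 0 else cv2.copyMakeBorder(cv2.resize(b,(400,300)),0,100,0,0,0)])[...,::-1])
cv2.imwrite('pics/scene2.png',a[...,::-1])
"
```

```text
t 9.3667 pos [0.4608 0.0561 0.2398] yaw -14.29 down [-0.001 -0.01  -1.   ] F [ 0.16  0.05 -1.84] w 0.0279 q [-0.11  0.29  1.8  -0.01  1.05  0.14]
tool shift mm [-0.2  0.2  7.8]
twist 0.6
hanger frame -0.13996825041700273 0.007907548584014714
```

View pics/s2.png

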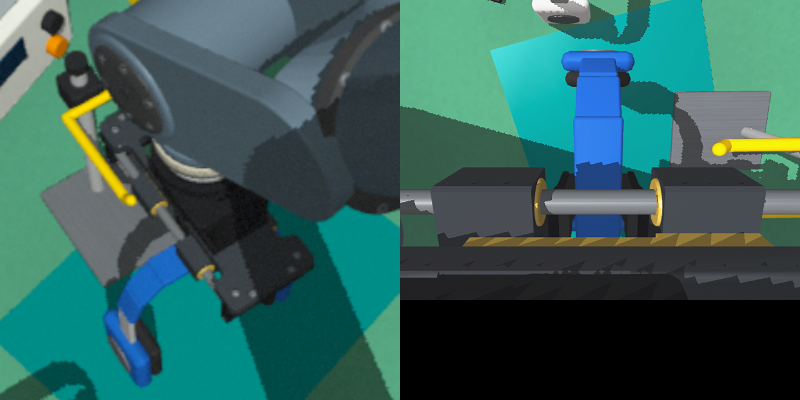

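carry_out([
  [[0, 0, 0, 8, 0.5], [0, 0, 15, 0, 0], [0, 0, 22, 0, 0], [0, 0, 22, 0, 0], [0, 0, 22, 0, 0], [0, 0, 22, 0, 0], [0, 0, 15, 0, 0], [0, 0, 0, 0, 0]],
])

```text
time: 10.13
position: [0.5738, 0.0007, 0.2382]
tool_rot: [-0.559, -0.424, 0.568, -0.429]
ft_force: [0.5, 0.9, -2.1]
grip_width: 0.0276
```

```bash
cat >> h.py <<'E'
def hf(hx,hy,z):
    X=np.array([.9664,-.257]);Y=np.array([.257,.9664]);o=np.array([.594,.0125])
    d=robot.get_obs()['position'][:2]-o;print('hanger frame x,y',(d@X).round(4),(d@Y).round(4))
    st((*(o+hx*X+hy*Y),z),-14.9)
E
python3 -c "
from h import *
hf(-.01,0,.215)
m=robot.camera_model('wrist')
b=robot.camera('wrist')
cv2.imwrite('pics/w3.png',b[...,::-1]);np.save('w3.npy',m,allow_pickle=True)
"
```

```text
hanger frame x,y -0.0165 -0.0166
t 10.1333 pos [0.5738 0.0007 0.2382] yaw -15.8 down [-0.006 -0.013 -1.   ] F [ 0.52  0.92 -2.12] w 0.0276 q [-0.19  0.44  1.54 -0.02  1.16  0.1 ]
tool shift mm [ 22.9   6.2 -17. ]
twist -0.9
```

View pics/w3.png

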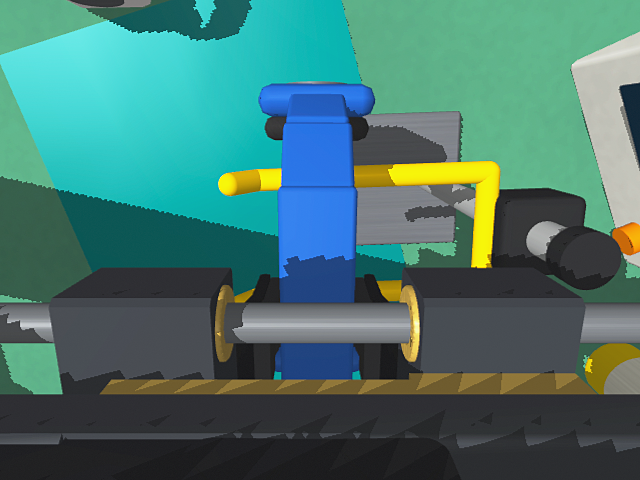

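```bash
python3 -c "
from h import *
m=np.load('w3.npy',allow_pickle=True).item()
X=np.array([.9664,-.257]);Y=np.array([.257,.9664]);o=np.array([.594,.0125])
for n,p,z in(('prong',(420,174),.205),('prong',(265,180),.207),('corner',(490,170),.205),('tip',(228,184),.218),('band end',(318,187),.253)):
  d=ray('wrist',p,z,m)[:2]-o;print(n,(d@X).round(4),(d@Y).round(4))
"
```

```text
prong 0.0306 0.0293
prong -0.0396 0.0279
corner 0.0622 0.0305
tip -0.0541 0.0278
band end -0.0157 0.0307
```

carry_out([
  [[0, 0, 5, -9, -0.5], [0, 0, 0, -8, -0.4], [0, 0, 0, 0, 0]],
])

```text
time: 10.43
position: [0.5781, 0.0153, 0.2367]
tool_rot: [-0.555, -0.43, 0.568, -0.43]
ft_force: [0.0, 1.1, -1.2]
grip_width: 0.0277
```

```bash
python3 -c "
from h import *
hf(-.01,0,.215)"
```

```text
hanger frame x,y -0.0161 -0.0013
t 10.4333 pos [0.5781 0.0153 0.2367] yaw -15.08 down [-0.015 -0.012 -1.   ] F [ 0.01  1.05 -1.22] w 0.0277 q [-0.16  0.45  1.53 -0.01  1.17  0.11]
tool shift mm [21.6  6.3 -1.7]
twist -0.2
```

carry_out([
  [[0, 10, 4, -1, 0], [0, 10, 2, 0, 0], [0, 9, 0, 0, 0], [0, 0, 0, 0, 0]],
])

```text
time: 10.77
position: [0.5819, 0.0165, 0.2052]
tool_rot: [-0.553, -0.431, 0.568, -0.431]
ft_force: [-1.2, -0.6, -2.6]
grip_width: 0.0278
```

```bash
python3 -c "
from h import *
hf(-.01,0,.193)"
```

```text
hanger frame x,y -0.0128 0.0007
t 10.7667 pos [0.5819 0.0165 0.2052] yaw -14.87 down [-0.016 -0.012 -1.   ] F [-1.2  -0.59 -2.6 ] w 0.0278 q [-0.16  0.5   1.55 -0.02  1.11  0.11]
tool shift mm [12.2  2.9  0.5]
twist 0.0
```

carry_out([
  [[0, 4, 0, 0, 0], [0, 4, 0, 0, 0], [0, 3, 0, 0, 0], [0, 1, 0, 0, 0]],
])

```text
time: 11.1
position: [0.5821, 0.0165, 0.1931]
tool_rot: [-0.554, -0.431, 0.567, -0.431]
ft_force: [-1.5, -0.3, 3.5]
grip_width: 0.0276
```

carry_out([
  [[0, 3, 0, 0, 0], [0, 1, 0, 0, 0], [0, 0, 0, 0, 0], [0, 0, 0, 0, 0]],
])

```text
time: 11.43
position: [0.5821, 0.0165, 0.1921]
tool_rot: [-0.554, -0.43, 0.567, -0.432]
ft_force: [-2.5, 0.8, 4.1]
grip_width: 0.0276
```

```bash
python3 -c "
from h import *
hf(-.01,0,.203)
cv2.imwrite('pics/side4.png',robot.camera('side')[...,::-1])"
```

```text
hanger frame x,y -0.0125 0.0008
t 11.4333 pos [0.5821 0.0165 0.1921] yaw -14.86 down [-0.013 -0.012 -1.   ] F [-2.45  0.83  4.1 ] w 0.0276 q [-0.16  0.51  1.56 -0.02  1.08  0.11]
tool shift mm [-10.9   2.4   1. ]
twist 0.0
```

View pics/side4.png

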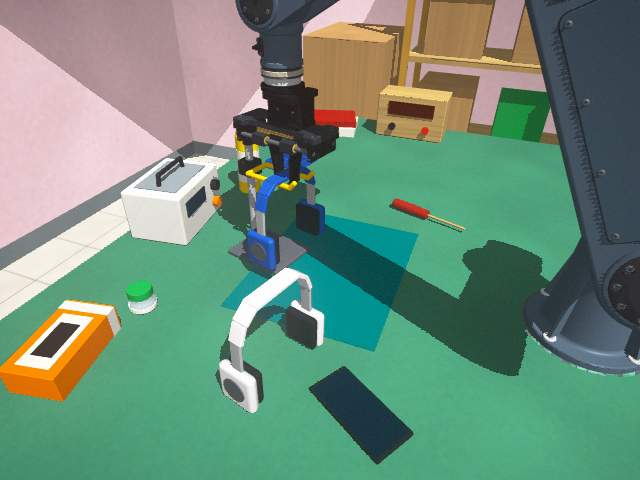

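```bash
python3 -c "
from h import *
for f in('side0','side4'):
  k=cv2.inRange(cv2.cvtColor(cv2.imread(f'pics/{f}.png'),cv2.COLOR_BGR2HSV),(20,150,70),(32,255,255))[145:200,262:320]
  r,c=np.where(k);
  s=c>44;print(f,'far tip',c[s].mean()+262,r[s].mean()+145); s=(c>22)&(c<36)&(r>26);print('near tip',c[s].mean()+262,r[s].mean()+145,r[s].max()+145)
X=np.array([.9664,-.257]);Y=np.array([.257,.9664]);o=np.array([.594,.0125]);p=o-.052*X-.028*Y
for d in(0,.01):print(proj('side',(*p,.217-d)))
"
```

```text
side0 far tip 310.1777777777778 169.88888888888889
near tip 290.4492753623188 180.36231884057972 185
side4 far tip 310.0909090909091 174.95454545454544
near tip 290.29333333333335 185.49333333333334 190
[311.4416631  167.52287232]
[311.3934778  172.37946636]
```

carry_out([
  [[0, -4, 0, 0, 0], [0, -4, 0, 0, 0], [0, -2, 0, 0, 0], [0, 0, 0, 0, 0], [0, 0, 0, 0, 0]],
])

```text
time: 11.9
position: [0.5824, 0.0165, 0.2025]
tool_rot: [-0.554, -0.43, 0.567, -0.432]
ft_force: [-0.3, 0.0, -0.6]
grip_width: 0.0274
```

carry_out([
  [[0.65, 0, 0, 0, 0], [0.65, 0, 0, 0, 0], [0.65, 0, 0, 0, 0], [0.65, 0, 0, 0, 0], [0.65, 0, 0, 0, 0], [0.65, 0, 0, 0, 0]],
])

```text
time: 12.4
position: [0.5828, 0.0162, 0.2014]
tool_rot: [-0.554, -0.43, 0.567, -0.432]
ft_force: [-0.4, -0.4, 0.6]
grip_width: 0.0542
```

carry_out([
  [[0.65, -10, 0, 0, 0], [0.65, -20, 0, 0, 0], [0.65, -30, 0, 0, 0], [0.65, -35, 0, 0, 0], [0.65, -35, 0, 0, 0], [0.65, 0, 0, 0, 0], [0.65, 0, 0, 0, 0], [0.65, 0, 0, 0, 0]],
])

```text
time: 13.07
position: [0.5841, 0.018, 0.3409]
tool_rot: [-0.554, -0.43, 0.567, -0.432]
ft_force: [-0.2, -0.3, -0.3]
grip_width: 0.0565
```

```bash
python3 -c "
from h import *
st()
m=robot.camera_model('wrist')
w=robot.camera('wrist');s=robot.camera('side')
cv2.imwrite('pics/end.png',np.hstack([cv2.resize(w,(400,300)),cv2.resize(s[130:310,180:420],(400,300))])[...,::-1]);cv2.imwrite('pics/w5.png',w[...,::-1]);np.save('w5.npy',m,allow_pickle=True);cv2.imwrite('pics/side5.png',s[...,::-1])"
```

```text
t 13.0667 pos [0.5841 0.018  0.3409] yaw -14.86 down [-0.012 -0.013 -1.   ] F [-0.17 -0.34 -0.33] w 0.0565 q [-0.15  0.37  1.37 -0.01  1.42  0.11]
```

View pics/end.png

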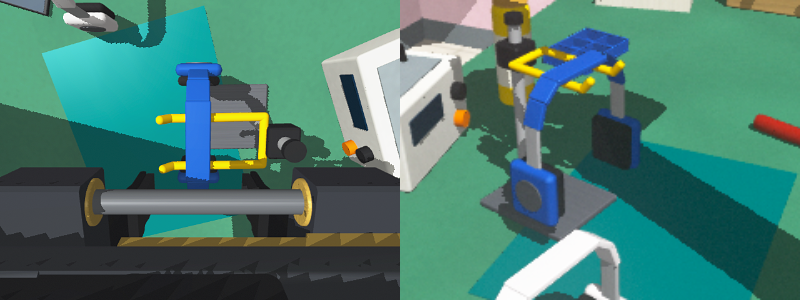

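```bash
python3 -c "
from h import *
m=np.load('w5.npy',allow_pickle=True).item();X=np.array([.9664,-.257]);Y=np.array([.257,.9664]);o=np.array([.594,.0125])
im=cv2.cvtColor(cv2.imread('pics/w5.png'),cv2.COLOR_BGR2HSV);k=cv2.inRange(im,(100,130,60),(125,255,255))
for r in(175,205,235,255):
  c=np.where(k[r,280:350])[0]+280;d=ray('wrist',((c[0]+c[-1]+1)/2,r),.215,m)[:2]-o;print('band axis x,y',(d@X).round(4),(d@Y).round(4),len(c))
k=cv2.inRange(cv2.cvtColor(cv2.imread('pics/side5.png'),cv2.COLOR_BGR2HSV),(20,150,70),(32,255,255))[145:200,262:320];r,c=np.where(k);s=c>44;print('far tip row',r[s].mean()+145)
a=cv2.imread('pics/side5.png').astype(int);b=robot.camera('side')[...,::-1].astype(int);z=cv2.imread('pics/side0.png').astype(int)
print('motion',(abs(a-b)[140:270,230:330].max(2)>25).sum(),'white change',(abs(b-z)[300:410,215:330].max(2)>40).sum())
robot.hand_in()"
```

```text
band axis x,y -0.0123 0.0388 42
band axis x,y -0.0127 0.0184 41
band axis x,y -0.0123 -0.0027 40
band axis x,y -0.0123 -0.0173 40
far tip row 170.23913043478262
motion 14 white change 2981
the job is handed in; nothing more can be done
```

The blue headset is hanging on the two-pronged hanger and the job was handed in at about 13 s of the 43 s allowed; `hand_in` reports no verdict.

- **Grasp:** On the first try I lifted before the fingers had fully closed, so they missed the band. A fresh picture showed the headset had not moved. The second try held it at 28 mm opening with a 25 N grip.
- **Tug:** I pulled down with the band held. The arm dipped about 10.5 mm by the side camera, with roughly 6 N on the hanger, for at least 0.3 s. I then eased off, let go and raised the hand to 0.34 m.
- **Final position:** The band lies about 12 mm towards the tips from the hanger's origin and stays parallel to its y axis within about 1 mm over 56 mm. At grasp it was within about 1 mm of the middle in y; I did not measure that again after release. The arm's remaining dip is about 1 mm.
- **Stillness:** Two pictures taken just before hand-in showed almost no change around the headset.
- **White headset (one check disagreed):** An automatic comparison with the first picture showed many changed pixels there (2981). I put this down to the robot's shadow shifting. By eye it stood in the same place in the side view during the tug, and the arm never went near it at low height.

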